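Release the nozzle tube from the air block and start the unit

TASK

The nozzle tube is locked in one of the two quick couplings of the air block. Push that coupling's collar right in so that the tube springs free, draw the tube out and put it down in the steel tray without dropping it from a height; leave the blanking plug locked in the other coupling. Then flip up the clear guard on the start box until it stays open by itself, press the start button beneath it fully down and let go, leaving the guard up and the things standing round the work where they are.

Things in the scene. Friction and masses are not known exactly. Their poses are not given: they have to be found in the camera images.
- nozzle_tube: Loose straight tube, 88 mm long, 50 g, upright in coupling 1. Origin: on its axis at the underside of a bead 28 mm across, 8 mm high; below it a stem 13 mm across, 26 mm long; above the bead a plain shaft 18 mm across up to 52 mm over the origin, then a blunt taper ending at 62 mm. Locked, the origin is 28 mm below the collar's top and the tube stands 34 mm above it. z up along the tube.
- blanking_plug: The plug in the other coupling, to be left locked. Same stem, bead and origin as the nozzle tube, but it ends in a flat mushroom cap 34 mm across and 10 mm high, whose top lies 40 mm above the origin (12 mm above its collar's top).
- air_block: Fixed aluminium plate 90 x 190 x 12 mm that carries the two upright couplings, 48 mm to either side of its middle along its own y (which holds the nozzle tube varies). Origin: middle of its underside, on the bench; z up.
- coupling_1_port (a point): Fixed point on the upright axis of the nozzle tube's coupling, level with its raised collar's top, 74 mm above the bench. Two jaws in the coupling hold the tube's bead, so it cannot be pulled while the collar is up. Collar pushed in: a weak spring lifts the tube 16 mm; it stays so, loose and upright, even when the collar comes back. Its foot clears the collar 38 mm further up.
- coupling_2_port (a point): The same point of the coupling that holds the blanking plug.
- coupling_1_collar (a joint): Release collar of the nozzle tube's coupling: flat steel ring round the tube, outside 63 mm, hole 31 mm, 8 mm thick, above a 48 mm round body. 0 m up, 0.007 m fully pushed down; springs back. Takes about 4 N to start and about 10 N fully down; the jaws let go at about 0.005 m. Push it on both sides of the tube or on one.
- coupling_2_collar (a joint): The same collar of the blanking plug's coupling; not to be pushed in.
- tray: Fixed open steel tray, outside 130 mm (own x) x 180 mm (own y) x 32 mm high, walls and floor about 4 mm. Origin: middle of its underside, on the bench.
- start_box: Fixed grey box 110 mm (own x) x 80 mm (own y) x 45 mm high. Origin: middle of its underside, on the bench; own x points from the guard's front edge to its hinge. The round grey start button is on its top, 5 mm from the middle towards own -x, beneath the clear guard.
- guard_hinge (a point): Middle of the guard's hinge line, fixed to the start box at own x = +46 mm, 78 mm above the bench. The hinge line runs along the start box's y.
- guard (a joint): Clear hinged hood (80 x 56 x 25 mm, 80 g, almost no friction) over the button. 0 rad shut (level), 1.95 rad fully open (leaning back against its stop). Let go below about 1.6 rad it falls shut; beyond about 1.65 rad it falls fully open and stays.
- guard_bar_left (a point): Grip point on the guard's round steel bar (10 mm thick, 150 mm long, along the free edge, parallel to the hinge, sticking out 47 mm at either side). The point lies 60 mm from the middle towards the start box's +y. At guard angle a it lies 76 cos a - 2 sin a mm from the hinge towards the box's own -x and 76 sin a + 2 cos a mm above it (80 mm above the bench when shut).
- guard_bar_right (a point): The same point on the bar's other end, 60 mm towards the start box's -y.
- start_button (a joint): Round grey push button, 30 mm across, in a 46 mm black housing. 0 m up, 0.006 m fully down, springs back; 5 N presses it down.
- start_button_top (a point): Middle of the button's top face, 67 mm above the bench when up.
- amber_bottle: Bystander: loose amber bottle with a dark cap, 94 mm across, 212 mm high, 0.62 kg. Origin: middle of its underside. It stands behind one of the three fixtures, tall enough to meet a gripper's body.
- pill_bottle: Bystander: loose white screw-cap pot, 55 mm across, 78 mm high. Origin: middle of its underside.
- thread_spool: Bystander: loose white spool, 44 mm across, 60 mm high. Origin: middle of its underside.
- linen_tape: Bystander: loose roll of beige tape lying flat, 66 mm across, 19 mm high. Origin: middle of its underside.

How it is judged:
By the outcome, as a careful person would: the job done as asked, in the order asked, and still so for the second after the job is handed in, with the robot touching nothing.
It also fails if it takes over 59 s, if anything falls off the work surface, if the arm or the gripper's body presses on something with over 40 N, if the wrist force passes 120 N, or if a joint passes its speed limit or range.

ROBOT

A 6-joint arm with a two-finger parallel gripper is mounted at the origin on the work surface; the furniture and walls round the work are solid. World frame = base frame: x ahead of the robot, y to its left, z up, the work surface at z = 0. Lengths are in m, angles in rad, forces in N, time in s.
With the tool pointing down it reaches from about 0.375 to 0.975 m from the base axis. Payload 3.8 kg.
Tool frame: the origin (TCP) lies at the very end of the fingers, on their centre line; the grasp point (between the pads) lies 19 mm behind it; z points along the fingers, x is the direction in which the jaws open and shut, and the axes are right-handed (so a half turn about z gives the same grasp; the last joint's range is limited). The gripper opens to 88 mm and grips with 3 to 60 N. Pads are 18 mm wide; open, the fingers measure 123 mm over their backs; the gripper's body (75 mm by 187 mm) begins 45 mm behind the grasp point.
Start: joints at [1.146, 0.264, 1.604, -0, 1.274, -0.037], TCP at [0.255, 0.625, 0.239] pointing down, gripper open.
Joint ranges: [-2.63, 2.63], [-0.94, 2.18], [0.31, 2.57], [-1.31, 4.45], [0, 2.66], [-2.55, 2.55]. Speed limits (rad/s): [2.57, 2.57, 3.14, 3.14, 3.14, 3.14].

INTERFACE

Orientations are given as a unit quaternion [w, x, y, z].
In Python, from plant import env gives the robot as it stands. The module is installed in compiled form; this text tells all that it offers.
- The arm moves only by the tool send_rows, never from a script. Its argument "deltas" is one flat list of numbers, 7 for each row, row after row: the turn, a rotation vector about the tool's x, y, z in degrees, then the shift along the tool's x, y, z in units of 25 mm (1.0 is 25 mm), then the opening, from 0 (shut) to 1 (fully open). A call has 1 to 5 rows; each row is the pose to reach, as a shift and turn from the pose measured when the call began, along the tool's axes at that moment; what a row does not reach only later rows make up. A row lasts 1/12 s, in which the tool goes at most 41.7 mm and 7.16 degrees, less where a joint would pass 70% of its speed; a pose out of reach is approached as far as the arm can. A call with a gripper value outside its range is refused whole. The fingers move at their own pace and stop on an object; the grip force is fixed at half the most. Time passes only in rows, so rows that repeat a pose let the fingers close. It gives the time, the measured TCP pose, the force and the opening at its end, in the units of the state.
- env.sense(): the state, without advancing time (a new reading comes with each control period).
- env.snapshot(name): name is "scene" or "side" or "wrist"; returns the picture (400x640x3 uint8, blue, green, red); there is no depth.
- env.camera_info(name): a dict with "mtx" (3x3 intrinsics, pixels), "extrinsics" (4x4, takes a point from world to camera coordinates). Camera axes: x right, y down, z forward; pixel columns grow to the right and rows downward; lengths in m; the calibration is good to about 2 mm. A picture is of the moment at which its call begins: read the wrist's pose just before it. camera_info takes no time and is no camera call; for the wrist camera it gives the pose at the moment of the call.
- env.sign_off(): hands the job in, once; it reports no verdict.
The state is a dict: "clock": time; "joint_pos": joint angles; "qvel": joint speeds; "joint_torque": joint torques, N m; "tcp_pos": TCP position; "tool_rot": TCP orientation; "wrist_force": force on the tool from outside, world axes, zero at the start; "wrist_torque": the same for the moment, N m; "finger_gap": finger opening in m.
Only numpy, scipy, OpenCV 4.12 (cv2) and the standard library are available. Lean on these libraries where they do the work, as an engineer would, in place of code of your own. Each camera call takes 0.05 s, during which the arm holds its last target.

## Working session

There is one attempt and no reset: what is moved stays moved. The work goes in short steps, Python scripts to look and compute and a tool call to move; the robot and the scene stay as the last step left them, time stands still between calls to the robot, and variables do not carry over. Pictures are saved under pics/ and viewed, and the job is handed in when it is done.

Besides the shell and the picture viewer there is one more tool, called after ">>>" by a JSON object that holds its "api" and its "payload", one argument or row to a line. send_rows: Moves the arm, as the interface text tells. Its arguments: {"type":"object","properties":{"deltas":{"type":"array","items":{"type":"number"}}},"required":["deltas"]}

```bash
mkdir -p pics; python3 - <<'E'
from plant import env
import cv2, json, numpy as np
s=env.sense()
print({k:np.round(v,4).tolist() for k,v in s.items()})
for n in ["scene","side"]:
    cv2.imwrite(f"pics/{n}0.png",env.snapshot(n))
    c=env.camera_info(n); print(n,np.round(c["mtx"],2).tolist(),np.round(c["extrinsics"],4).tolist())
c=env.camera_info("wrist");print(np.round(c["mtx"],2).tolist(),np.round(c["extrinsics"],4).tolist())
cv2.imwrite("pics/wrist0.png",env.snapshot("wrist"))
E
```

```text
{'clock': 0.0, 'joint_pos': [1.1461, 0.2647, 1.6054, 0.0, 1.2737, -0.0369], 'qvel': [-0.0005, -0.0006, 0.0011, -0.0003, -0.0005, -0.0009], 'joint_torque': [-0.001, -50.2095, -35.6877, 0.0726, 0.0291, -0.0002], 'tcp_pos': [0.255, 0.6242, 0.2374], 'tool_rot': [0.0006, 0.8301, 0.5576, -0.0009], 'wrist_force': [-0.342, -0.524, 0.7581], 'wrist_torque': [0.0302, -0.0238, 0.0093], 'finger_gap': 0.0882}
scene [[371.1, 0.0, 321.62], [0.0, 371.1, 194.46], [0.0, 0.0, 1.0]] [[-0.5461, -0.8375, 0.0184, 0.3178], [-0.5322, 0.3299, -0.7797, 0.3756], [0.647, -0.4356, -0.6259, 0.5347], [0.0, 0.0, 0.0, 1.0]]
side [[396.12, 0.0, 313.34], [0.0, 396.12, 200.36], [0.0, 0.0, 1.0]] [[0.9999, 0.0172, 0.0009, -0.5507], [0.0106, -0.5762, -0.8173, 0.0549], [-0.0135, 0.8172, -0.5763, 0.9592], [0.0, 0.0, 0.0, 1.0]]
[[314.25, 0.0, 320.02], [0.0, 314.25, 200.01], [0.0, 0.0, 1.0]] [[0.3776, 0.926, -0.003, -0.6748], [0.8861, -0.3604, 0.2915, -0.0401], [0.2688, -0.1127, -0.9566, 0.3892], [0.0, 0.0, 0.0, 1.0]]
```

View pics/scene0.png

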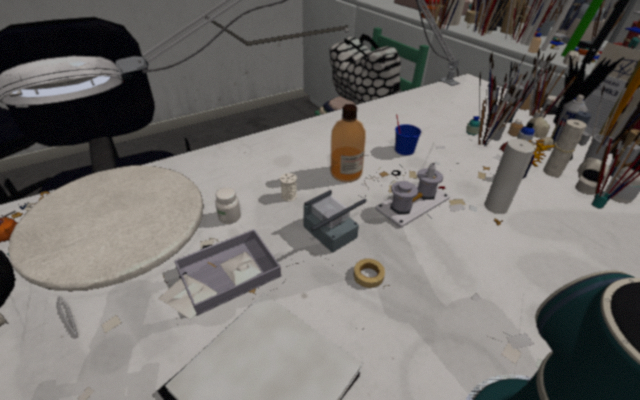

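View pics/side0.png

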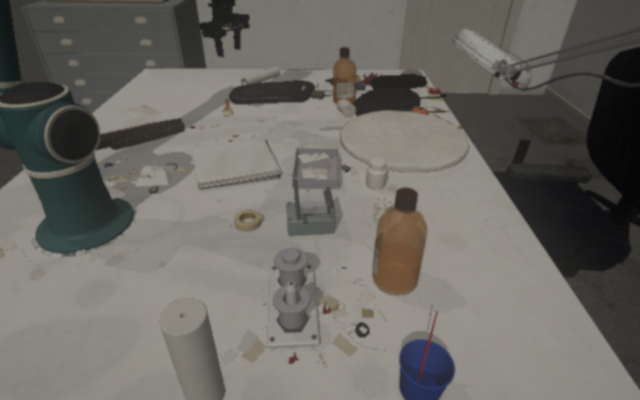

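View pics/wrist0.png

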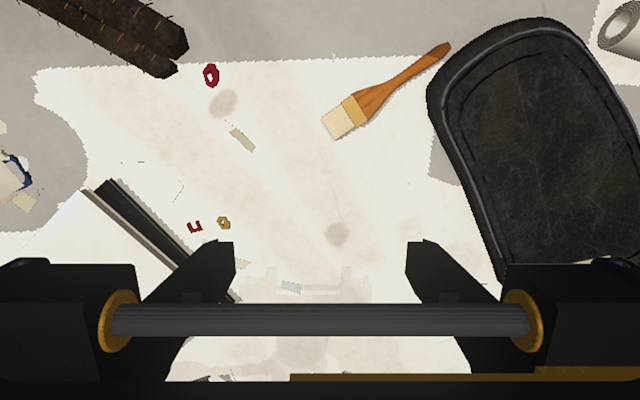

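The scene view shows the air block near (413,200), the start box at (332,220), the tray at (228,270), and the bottle behind the box and block. The side view shows the couplings at (291,262) and (291,300), the box at (312,215) and the tray at (317,168). I'll enlarge these areas.

```bash
python3 - <<'E'
import cv2
a=cv2.imread("pics/scene0.png");b=cv2.imread("pics/side0.png")
def crop(im,x0,y0,x1,y1,f,n):
    cv2.imwrite(n,cv2.convertScaleAbs(cv2.resize(im[y0:y1,x0:x1],None,fx=f,fy=f,interpolation=cv2.INTER_CUBIC),alpha=1.3))
crop(a,290,150,460,260,4.7,"pics/c1.png")
crop(a,160,180,300,320,4,"pics/c2.png")
crop(b,250,230,340,350,5,"pics/c3.png")
crop(b,270,130,400,250,5,"pics/c4.png")
E
```

```text
(no output)
```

View pics/c1.png

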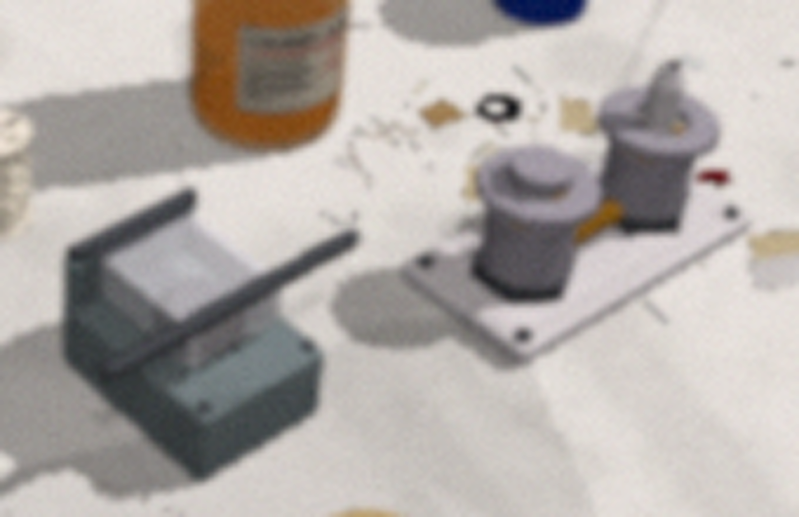

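View pics/c2.png

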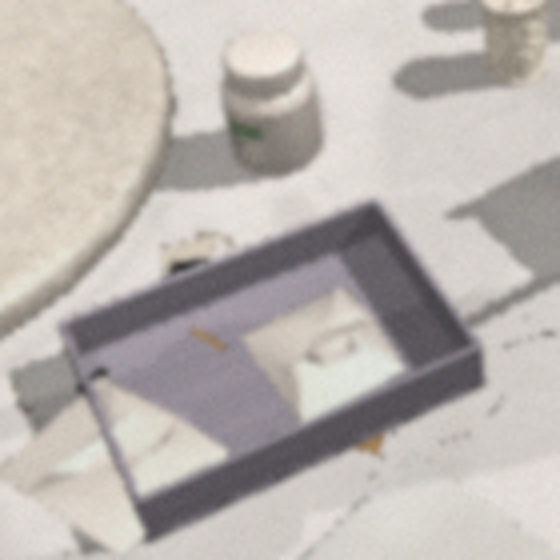

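View pics/c3.png

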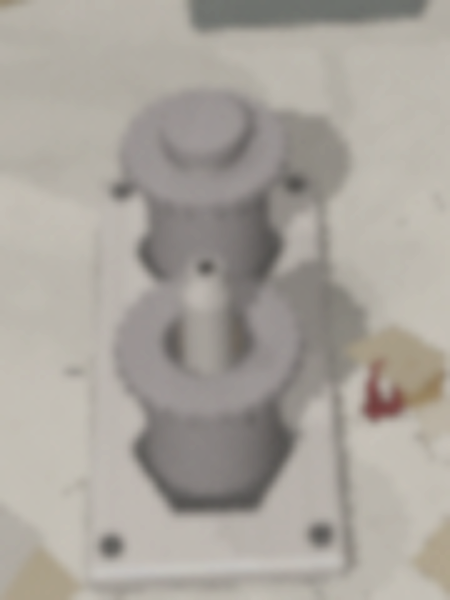

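View pics/c4.png

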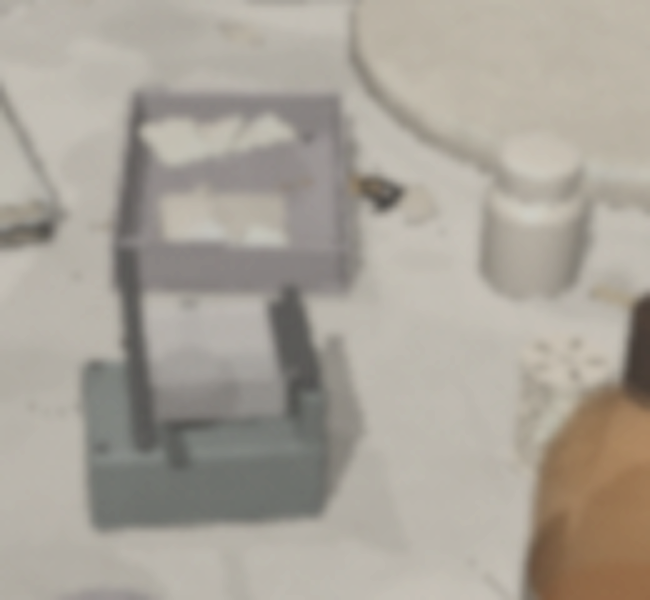

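```bash
cat > h.py <<'E'
from plant import env
import numpy as np, cv2
from scipy.optimize import least_squares
CI={n:env.camera_info(n) for n in("scene","side")}
def proj(n,P,ci=None):
    c=ci or CI[n]; P=np.atleast_2d(P); q=P@c["extrinsics"][:3,:3].T+c["extrinsics"][:3,3]
    q=q@c["mtx"].T; return q[:,:2]/q[:,2:]
def back(n,uv,z,ci=None):
    c=ci or CI[n]; R=c["extrinsics"][:3,:3];t=c["extrinsics"][:3,3]
    d=R.T@np.linalg.solve(c["mtx"],[uv[0],uv[1],1.]); o=-R.T@t
    return o+d*(z-o[2])/d[2]
def fit(obs,g):  # obs: (cam, local xyz, uv)
    def f(p):
        c,s=np.cos(p[2]),np.sin(p[2]); r=[]
        for n,l,uv in obs:
            P=[p[0]+c*l[0]-s*l[1],p[1]+s*l[0]+c*l[1],l[2]]
            r+=list(proj(n,P)[0]-uv)
        return np.array(r)
    r=least_squares(f,g,loss="soft_l1"); return r.x,f(r.x).reshape(-1,2)
C1=lambda u,v:np.array([290+u/4.7,150+v/4.7])
C2=lambda u,v:np.array([160+u/4,180+v/4])
C3=lambda u,v:np.array([250+u/5,230+v/5])
C4=lambda u,v:np.array([270+u/5,130+v/5])
E
python3 - <<'E'
from h import *
np.set_printoptions(precision=4,suppress=True)
print("tube tip",back("side",C3(205,265),.108),back("scene",C1(672,65),.108))
print("col1",back("side",C3(207,340),.074),back("scene",C1(658,122),.074))
print("col2",back("side",C3(203,150),.074),back("scene",C1(537,187),.074))
print("plugtop",back("side",C3(207,122),.086),back("scene",C1(540,168),.086))
print("bar ends near",back("side",C4(147,445),.08),back("scene",C1(355,237),.08))
print("bar ends far",back("side",C4(122,245),.08),back("scene",C1(108,370),.08))
print("box bottom",back("side",C4(98,528),0),back("side",C4(325,515),0),back("scene",C1(200,478),0),back("scene",C1(318,405),0),back("scene",C1(68,352),0))
for p in [(135,93),(340,97),(358,240),(118,240)]: print("tray side",back("side",C4(*p),.032))
for p in [(65,328),(373,203),(482,350),(140,505)]: print("tray scene",back("scene",C2(*p),.032))
print("bottle base scene",back("scene",(347,180),0),"pill",back("scene",(229,221),0),"spool",back("scene",(289,199),0), "tape",back("scene",(369,273),.01))
print("plate",[back("scene",C1(*p),.012)[:2] for p in[(405,268),(523,352),(748,222)]],[back("side",C3(*p),.012)[:2] for p in[(90,578),(348,570)]])
E
```

```text
tube tip [ 0.5185 -0.286   0.108 ] [ 0.5144 -0.2845  0.108 ]
col1 [ 0.5183 -0.2884  0.074 ] [ 0.5115 -0.2807  0.074 ]
col2 [ 0.511  -0.1961  0.074 ] [ 0.5036 -0.1852  0.074 ]
plugtop [ 0.5127 -0.1936  0.086 ] [ 0.5041 -0.1851  0.086 ]
bar ends near [ 0.5223 -0.0774  0.08  ] [ 0.516  -0.0755  0.08  ]
bar ends far [0.5027 0.0822 0.08  ] [0.5011 0.0761 0.08  ]
box bottom [ 0.4962 -0.0379  0.    ] [ 0.602  -0.0265  0.    ] [0.4851 0.0339 0.    ] [ 0.494  -0.0439  0.    ] [0.5933 0.0423 0.    ]
tray side [0.4953 0.3325 0.032 ]
tray side [0.6199 0.3297 0.032 ]
tray side [0.6241 0.166  0.032 ]
tray side [0.4947 0.1636 0.032 ]
tray scene [0.6088 0.3391 0.032 ]
tray scene [0.6088 0.1671 0.032 ]
tray scene [0.4823 0.1655 0.032 ]
tray scene [0.4852 0.3409 0.032 ]
bottle base scene [ 0.6869 -0.1538  0.    ] pill [0.7026 0.1914 0.    ] spool [0.6993 0.0259 0.    ] tape [0.3879 0.0086 0.01  ]
plate [array([ 0.5425, -0.1387]), array([ 0.4596, -0.1477]), array([ 0.4714, -0.3276])] [array([ 0.48  , -0.3387]), array([ 0.5671, -0.334 ])]
```

```bash
cat >> h.py <<'E'
from scipy.spatial.transform import Rotation as Ro
def pose():
    s=env.sense(); q=np.array(s["tool_rot"]); return np.array(s["tcp_pos"]),Ro.from_quat(q[[1,2,3,0]])
def down(yaw):  # tool down, tool x along yaw(rad)
    x=np.array([np.cos(yaw),np.sin(yaw),0]);z=np.array([0,0,-1.]);return Ro.from_matrix(np.c_[x,np.cross(z,x),z])
def delta(p,R):
    p0,R0=pose(); rv=(R0.inv()*R).as_rotvec(degrees=True); sh=R0.inv().apply(np.array(p)-p0)/.025
    print("turn",np.round(rv,2).tolist(),"shift",np.round(sh,3).tolist(),"dist mm",round(float(np.linalg.norm(np.array(p)-p0)*1000),1))
E
python3 - <<'E'
from h import *
p,R=pose(); c=env.camera_info("wrist")["extrinsics"]
cp=-c[:3,:3].T@c[:3,3]; print("cam in tool",R.inv().apply(cp-p), "cam R in tool\n",(R.inv().as_matrix()@c[:3,:3].T).round(3))
print(np.degrees(np.arctan2(*R.as_matrix()[[1,0],0])))
for yaw in (-29,61,-119): delta([.47,-.22,.33],down(np.radians(yaw)))
E
```

```text
cam in tool [ 0.00121738 -0.07549034 -0.14449824] cam R in tool
 [[ 1.     0.001 -0.001]
 [-0.001  0.957  0.292]
 [ 0.001 -0.292  0.957]]
67.78055442095321
turn [0.08, 0.07, 96.78] shift [-28.022, 20.732, -3.645] dist mm 876.2
turn [0.0, 0.1, 6.78] shift [-28.022, 20.732, -3.645] dist mm 876.2
turn [-0.15, 0.01, -173.22] shift [-28.022, 20.732, -3.645] dist mm 876.2
```

```bash
python3 - <<'E'
from h import *
delta([.43,-.19,.28],down(np.radians(61)))
E
```

```text
turn [0.0, 0.1, 6.78] shift [-27.513, 18.798, -1.646] dist mm 834.0
```

>>> {"api": "send_rows", "payload": {
  "deltas": [0,0.1,6.8,-27.5,18.8,-1.65,1,0,0.1,6.8,-27.5,18.8,-1.65,1,0,0.1,6.8,-27.5,18.8,-1.65,1,0,0.1,6.8,-27.5,18.8,-1.65,1,0,0.1,6.8,-27.5,18.8,-1.65,1]
}}

```text
clock: 0.57
tcp_pos: [0.2987, 0.4195, 0.2485]
tool_rot: [0.0, 0.862, 0.508, -0.0]
wrist_force: [0.5, -0.1, 1.3]
finger_gap: 0.088
```

```bash
python3 - <<'E'
from h import *
print(pose()[0],env.sense()["clock"]); delta([.43,-.19,.28],down(np.radians(61)))
E
```

```text
[0.2987215 0.4194525 0.2485042] 0.5667
turn [0.01, 0.05, 0.03] shift [-18.784, 16.403, -1.242] dist mm 624.2
```

>>> {"api": "send_rows", "payload": {
  "deltas": [0,0,0,-18.8,16.4,-1.24,1,0,0,0,-18.8,16.4,-1.24,1,0,0,0,-18.8,16.4,-1.24,1,0,0,0,-18.8,16.4,-1.24,1,0,0,0,-18.8,16.4,-1.24,1]
}}

```text
clock: 0.98
tcp_pos: [0.3421, 0.216, 0.2592]
tool_rot: [0.0, 0.861, 0.508, -0.0]
wrist_force: [0.2, 0.4, 0.4]
finger_gap: 0.0884
```

>>> {"api": "send_rows", "payload": {
  "deltas": [0,0,0,-12.5,10.9,-0.83,1,0,0,0,-12.5,10.9,-0.83,1,0,0,0,-12.5,10.9,-0.83,1,0,0,0,-12.5,10.9,-0.83,1,0,0,0,-12.5,10.9,-0.83,1]
}}

```text
clock: 1.4
tcp_pos: [0.3856, 0.0125, 0.27]
tool_rot: [0.001, 0.861, 0.508, 0.0]
wrist_force: [1.5, 0.9, -0.0]
finger_gap: 0.0882
```

```bash
python3 - <<'E'
from h import *
print(pose()[0],env.sense()["clock"]); delta([.43,-.19,.28],down(np.radians(61)))
cv2.imwrite("pics/wrist1.png",env.snapshot("wrist"))
E
```

```text
[0.3855783  0.01251197 0.27004169] 1.4
turn [0.07, 0.01, 0.09] shift [-6.232, 5.472, -0.39] dist mm 207.6
```

View pics/wrist1.png

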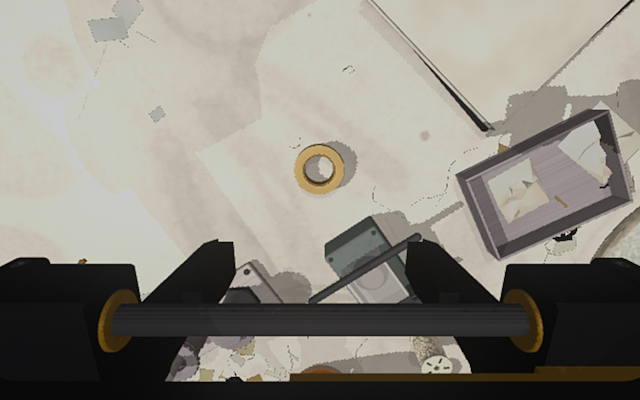

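The tape is at (319,168), directly below the TCP. The camera sees the area on the robot's side of the TCP, so I'll go further out over the box, which should also bring the tray into view.

```bash
python3 - <<'E'
from h import *
delta([.56,.02,.27],down(np.radians(75)))
E
```

```text
turn [0.29, 0.34, -14.32] shift [3.906, 5.732, 0.035] dist mm 173.4
```

>>> {"api": "send_rows", "payload": {
  "deltas": [0,0,-7,1.95,2.87,0,1,0,0,-14,3.9,5.73,0,1,0,0,-14.3,3.9,5.73,0,1,0,0,-14.3,3.9,5.73,0,1,0,0,-14.3,3.9,5.73,0,1]
}}

```text
clock: 1.87
tcp_pos: [0.5647, 0.02, 0.2692]
tool_rot: [0.004, 0.794, 0.608, -0.001]
wrist_force: [0.8, -0.0, -0.6]
finger_gap: 0.0881
```

```bash
python3 - <<'E'
from h import *
import pickle
p=pose();print(p[0],env.sense()["clock"],np.abs(env.sense()["qvel"]).max()) 
c=env.camera_info("wrist"); im=env.snapshot("wrist")
pickle.dump(c,open("wbox.pkl","wb")); cv2.imwrite("pics/wrist2.png",im)
delta([.53,-.26,.26],down(np.radians(61)))
E
```

```text
[0.56470406 0.02001416 0.26915937] 1.8667 0.09507865131089725
turn [0.22, 0.36, 13.97] shift [-11.163, 1.625, 0.445] dist mm 282.2
```

View pics/wrist2.png

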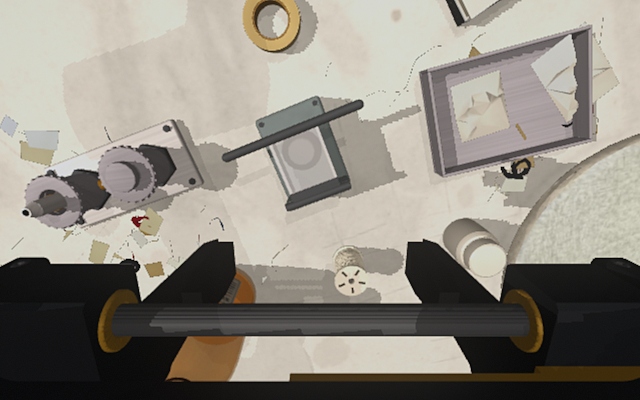

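This view shows the box at (305,150), the couplings at (125,175) and (52,200), and the tray at (510,100). I'll take it again now that the arm has settled and enlarge it.

```bash
python3 - <<'E'
from h import *
import pickle
p=pose();print(p[0],env.sense()["clock"],np.abs(env.sense()["qvel"]).max()) 
c=env.camera_info("wrist"); im=env.snapshot("wrist"); print(pose()[0])
pickle.dump(c,open("wbox.pkl","wb")); cv2.imwrite("pics/wrist3.png",im)
def crop(im,x0,y0,x1,y1,f,n): cv2.imwrite(n,cv2.resize(im[y0:y1,x0:x1],None,fx=f,fy=f,interpolation=cv2.INTER_CUBIC))
crop(im,10,110,210,235,4,"pics/w3a.png")
crop(im,215,85,375,220,5,"pics/w3b.png")
crop(im,410,15,610,165,4,"pics/w3c.png")
E
```

```text
[0.56313443 0.02012502 0.26915582] 1.9167 0.08059423713530725
[0.5607507  0.02014835 0.26942363]
```

View pics/w3a.png

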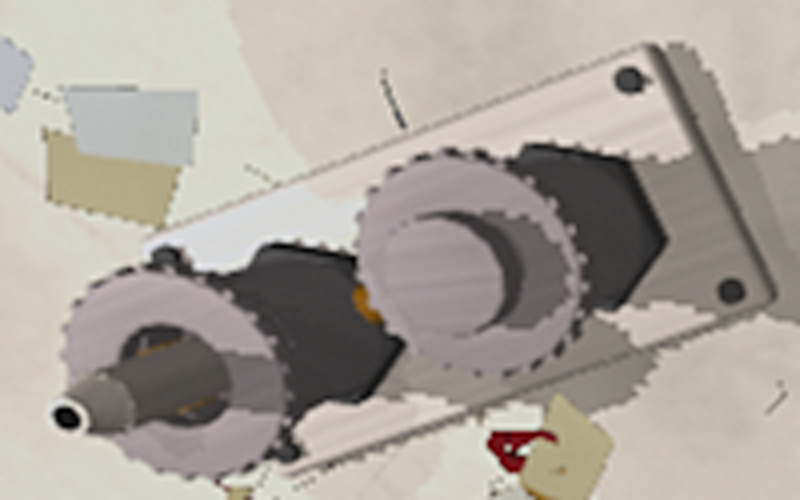

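View pics/w3b.png

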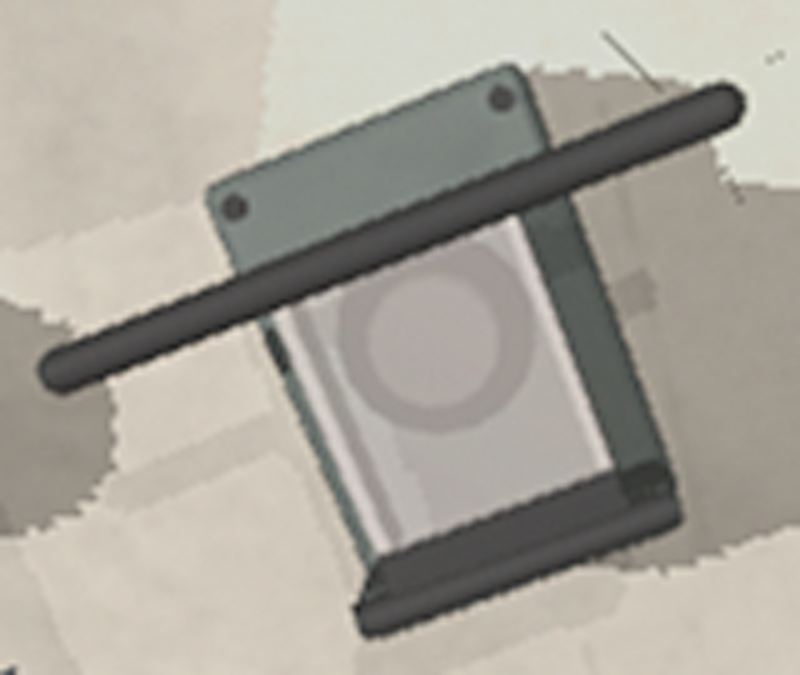

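View pics/w3c.png

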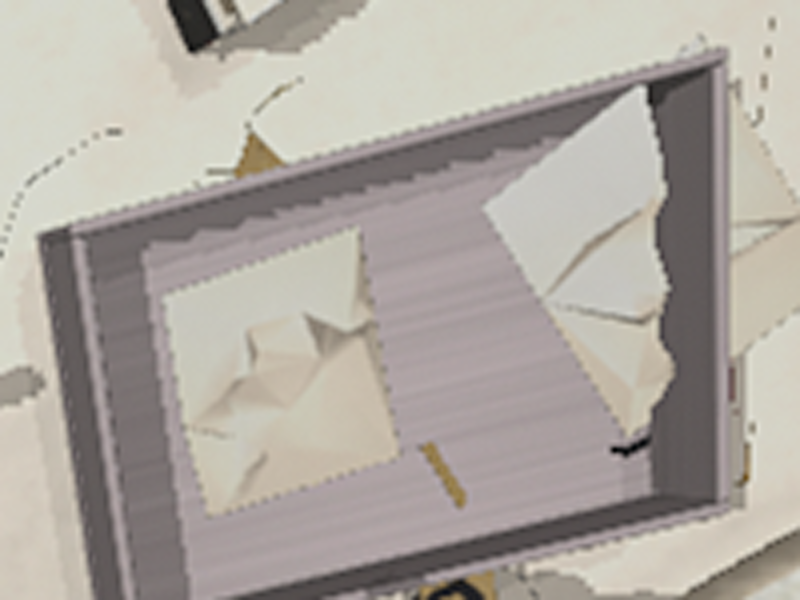

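```bash
cat >m.py <<'E'
from h import *
import pickle
np.set_printoptions(precision=4,suppress=True)
w=pickle.load(open("wbox.pkl","rb"))
A=lambda u,v:(10+u/4,110+v/4)
B=lambda u,v:(215+u/5,85+v/5)
C=lambda u,v:(410+u/4,15+v/4)
bk=lambda uv,z:back("w",uv,z,w)
if __name__=="__main__":
    print("bar R,L",bk(B(52,370),.08),bk(B(731,105),.08))
    print("box front top",bk(B(210,190),.045),bk(B(517,67),.045),"button",bk(B(433,340),.067))
    print("plate",bk(A(652,45),.012),bk(A(772,300),.012),bk(A(290,472),.012))
    print("col1",bk(A(178,372),.074),"col2",bk(A(470,264),.074),"tip",bk(A(70,417),.108),"plug",bk(A(443,272),.086))
    print("tray",bk(C(40,237),.032),bk(C(725,50),.032),bk(C(733,503),.032))
    print("bottle?",bk((215,300),.1), "spool top",bk((351,281),.06),"pill",bk((487,255),.078))
E
python3 m.py
```

```text
bar R,L [ 0.5187 -0.0731  0.08  ] [0.5033 0.0792 0.08  ]
box front top [ 0.492  -0.0359  0.045 ] [0.4843 0.0388 0.045 ] button [0.5353 0.0061 0.067 ]
plate [ 0.4631 -0.1435  0.012 ] [ 0.5494 -0.1371  0.012 ] [ 0.564  -0.3211  0.012 ]
col1 [ 0.5165 -0.2815  0.074 ] col2 [ 0.5091 -0.1869  0.074 ] tip [ 0.5177 -0.2826  0.108 ] plug [ 0.5086 -0.1868  0.086 ]
tray [0.4888 0.1561 0.032 ] [0.4901 0.3423 0.032 ] [0.6154 0.3428 0.032 ]
bottle? [ 0.6692 -0.1346  0.1   ] spool top [0.7097 0.0214 0.06  ] pill [0.7053 0.1849 0.078 ]
```

```bash
python3 - <<'E'
from h import *
delta([.5168,-.282,.17],down(np.radians(61)))
E
```

```text
turn [0.13, 0.4, 13.99] shift [-12.1, 1.427, 4.066] dist mm 321.1
```

>>> {"api": "send_rows", "payload": {
  "deltas": [0.1,0.4,7,-12.1,1.43,2,0.45,0.1,0.4,14,-12.1,1.43,2,0.45,0.1,0.4,14,-12.1,1.43,2,0.45,0.1,0.4,14,-12.1,1.43,2,0.45,0.1,0.4,14,-12.1,1.43,2,0.45]
}}

```text
clock: 2.38
tcp_pos: [0.5286, -0.1843, 0.2378]
tool_rot: [0.0, 0.861, 0.508, 0.0]
wrist_force: [0.4, 0.5, -0.3]
finger_gap: 0.057
```

```bash
python3 - <<'E'
from h import *
delta([.5168,-.282,.17],down(np.radians(61)))
E
```

```text
turn [0.03, -0.01, 0.04] shift [-3.648, 1.48, 2.714] dist mm 119.5
```

>>> {"api": "send_rows", "payload": {
  "deltas": [0,0,0,-1.6,0.7,1.0,0.45,0,0,0,-3.2,1.4,1.8,0.45,0,0,0,-3.65,1.48,2.71,0.45,0,0,0,-3.65,1.48,2.71,0.45,0,0,0,-3.65,1.48,2.71,0.45]
}}

```text
clock: 2.8
tcp_pos: [0.5137, -0.2813, 0.1683]
tool_rot: [-0.002, 0.862, 0.507, -0.001]
wrist_force: [1.2, 0.9, 0.2]
finger_gap: 0.04
```

```bash
python3 - <<'E'
from h import *
import pickle
c=env.camera_info("wrist"); im=env.snapshot("wrist"); cv2.imwrite("pics/wrist4.png",im);pickle.dump(c,open("w4.pkl","wb"))
delta([.5168,-.282,.092],down(np.radians(61)))
print(proj("w",[[.5168,-.282,.108],[.5168,-.282,.074],[.53,-.249,.074]],c))
E
```

```text
turn [-0.08, -0.04, -0.04] shift [-0.005, 0.074, 3.122] dist mm 78.1
[[319.86271619 222.66450953]
 [319.89703145 207.52822759]
 [364.1773512  202.14913714]]
```

View pics/wrist4.png

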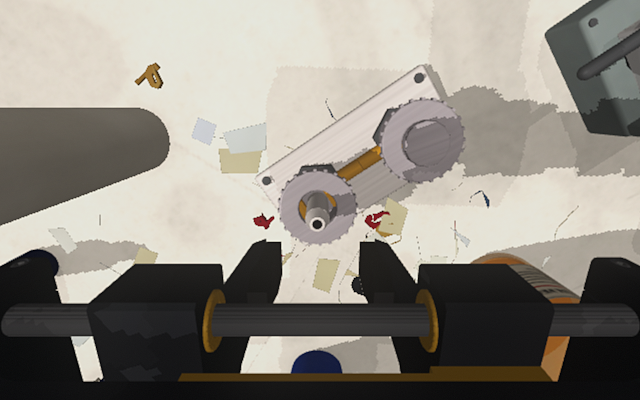

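```bash
python3 - <<'E'
from h import *
import pickle
print(back("scene",(496,210),0),back("side",(203,395),0),back("scene",(517,146),.2),back("side",(185,308),.2),back("scene",(517,146),.15),back("side",(185,308),.15))
delta([.516,-.2833,.085],down(np.radians(61)))
E
```

```text
[ 0.37958154 -0.40467247  0.        ] [ 0.38757193 -0.41909737  0.        ] [ 0.37911842 -0.37860775  0.2       ] [ 0.39617017 -0.41622534  0.2       ] [ 0.42081617 -0.46799248  0.15      ] [ 0.37522481 -0.37521504  0.15      ]
turn [-0.08, -0.04, -0.04] shift [-0.066, 0.072, 3.402] dist mm 85.1
```

>>> {"api": "send_rows", "payload": {
  "deltas": [0,0,0,-0.07,0.07,1.4,0.45,0,0,0,-0.07,0.07,2.7,0.45,0,0,0,-0.07,0.07,3.4,0.45,0,0,0,-0.07,0.07,3.4,0.45,0,0,0,-0.07,0.07,3.4,0.45]
}}

```text
clock: 3.27
tcp_pos: [0.5162, -0.2818, 0.086]
tool_rot: [-0.001, 0.861, 0.508, 0.0]
wrist_force: [-0.2, -0.0, 0.5]
finger_gap: 0.0394
```

```bash
python3 - <<'E'
from h import *
print(pose()[0],env.sense()["wrist_force"]);delta([.516,-.2833,.065],down(np.radians(61)))
E
```

```text
[ 0.51620791 -0.28178117  0.08598496] [-0.18551796 -0.01834631  0.51666232]
turn [-0.08, -0.06, 0.07] shift [-0.058, 0.023, 0.839] dist mm 21.0
```

Now I'll press the collar down in small steps.

>>> {"api": "send_rows", "payload": {
  "deltas": [0,0,0,-0.05,0.02,0.3,0.45,0,0,0,-0.05,0.02,0.55,0.45,0,0,0,-0.05,0.02,0.75,0.45,0,0,0,-0.05,0.02,0.85,0.45,0,0,0,-0.05,0.02,0.85,0.45]
}}

```text
clock: 3.68
tcp_pos: [0.5184, -0.2837, 0.0674]
tool_rot: [0.001, 0.861, 0.508, 0.002]
wrist_force: [0.5, 2.4, 9.7]
finger_gap: 0.0398
```

>>> {"api": "send_rows", "payload": {
  "deltas": [0,0,0,-0.03,0,0.1,0.45,0,0,0,-0.03,0,0.14,0.45,0,0,0,-0.03,0,0.14,0.45]
}}

```text
clock: 3.93
tcp_pos: [0.5185, -0.2839, 0.0673]
tool_rot: [0.001, 0.861, 0.508, 0.002]
wrist_force: [-6.0, 7.5, 20.1]
finger_gap: 0.0396
```

```bash
python3 - <<'E'
from h import *
import pickle
c=env.camera_info("wrist"); im=env.snapshot("wrist"); cv2.imwrite("pics/wrist5.png",im)
print(proj("w",[[.516,-.2833,.108],[.516,-.2833,.124]],c))
delta([.516,-.2833,.080],down(np.radians(61)))
E
```

```text
[[315.45151305 303.71360481]
 [314.88256928 332.81227519]]
turn [0.17, -0.17, 0.04] shift [-0.028, -0.097, -0.508] dist mm 13.0
```

View pics/wrist5.png

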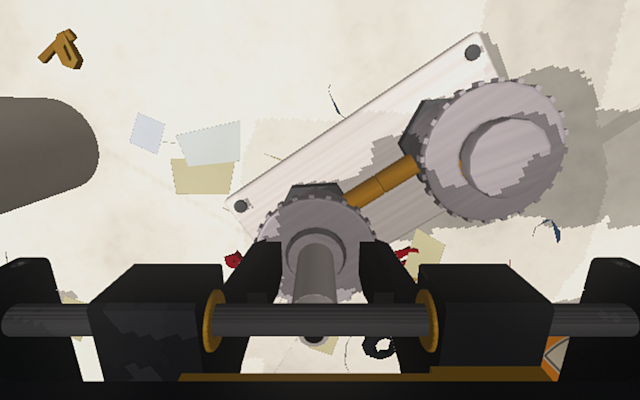

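The collar bottomed out: the force rose to 20 N with z unchanged. The tube tip is now at about (313,338), against a predicted (315,333) for the lifted tube. I'll back off and grip it.

>>> {"api": "send_rows", "payload": {
  "deltas": [0,0,0,-0.03,-0.1,-0.3,0.45,0,0,0,-0.03,-0.1,-0.52,0.45,0,0,0,-0.03,-0.1,-0.52,0.2,0,0,0,-0.03,-0.1,-0.52,0,0,0,0,-0.03,-0.1,-0.52,0]
}}

```text
clock: 4.4
tcp_pos: [0.5153, -0.2831, 0.0795]
tool_rot: [0.0, 0.861, 0.508, 0.002]
wrist_force: [0.0, 0.1, 0.5]
finger_gap: 0.0216
```

>>> {"api": "send_rows", "payload": {
  "deltas": [0,0,0,0,0,0,0,0,0,0,0,0,0,0,0,0,0,0,0,0,0]
}}

```text
clock: 4.65
tcp_pos: [0.515, -0.283, 0.0789]
tool_rot: [-0.0, 0.861, 0.508, 0.001]
wrist_force: [0.1, 0.3, 1.0]
finger_gap: 0.017
```

>>> {"api": "send_rows", "payload": {
  "deltas": [0,0,0,0,0,-0.5,0,0,0,0,0,0,-1.2,0,0,0,0,0,0,-2.2,0,0,0,0,0,0,-3.4,0,0,0,0,0,0,-4.4,0]
}}

```text
clock: 5.07
tcp_pos: [0.5146, -0.2831, 0.1909]
tool_rot: [-0.001, 0.861, 0.508, 0.001]
wrist_force: [0.0, -0.0, 0.6]
finger_gap: 0.0171
```

```bash
python3 - <<'E'
from h import *
print(env.sense()["wrist_force"],env.sense()["finger_gap"])
im=env.snapshot("wrist"); cv2.imwrite("pics/wrist6.png",im)
yaw=np.arctan2(.249,.553)+np.pi/2
print(np.degrees(yaw))
p,R=pose(); mx=R.as_matrix(); print(mx)
delta([.50,.225,.22],down(yaw))
E
```

```text
[ 0.03328269 -0.02478641  0.62416929] 0.017122110166418285
114.24066820612983
[[ 0.48425143  0.87487297  0.0098916 ]
 [ 0.87492536 -0.48425063 -0.00263563]
 [ 0.00248417  0.00993072 -0.9999476 ]]
turn [0.59, 0.13, -53.2] shift [17.506, -10.485, -0.976] dist mm 510.7
```

View pics/wrist6.png

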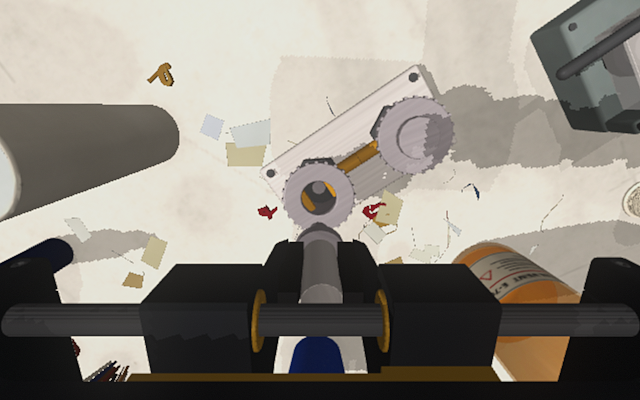

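The tube hangs in the fingers and coupling 1 at (318,190) is empty, with its collar back up. Next I carry it to the tray.

>>> {"api": "send_rows", "payload": {
  "deltas": [0.3,0,-7,17.5,-10.5,-0.5,0,0.3,0,-14,17.5,-10.5,-0.5,0,0.3,0,-21,17.5,-10.5,-0.5,0,0.3,0,-28,17.5,-10.5,-0.5,0,0.6,0,-35,17.5,-10.5,-0.5,0]
}}

```text
clock: 5.53
tcp_pos: [0.5078, -0.0735, 0.1971]
tool_rot: [0.0, 0.667, 0.745, -0.0]
wrist_force: [1.7, -0.5, -0.4]
finger_gap: 0.0174
```

```bash
python3 - <<'E'
from h import *
delta([.52,.235,.18],down(np.radians(114.2)))
E
```

```text
turn [-0.02, 0.02, -17.87] shift [12.211, 1.845, 0.68] dist mm 309.2
```

>>> {"api": "send_rows", "payload": {
  "deltas": [0,0,-7,12.2,1.85,0.4,0,0,0,-14,12.2,1.85,0.4,0,0,0,-17.9,12.2,1.85,0.4,0,0,0,-17.9,12.2,1.85,0.68,0,0,0,-17.9,12.2,1.85,0.68,0]
}}

```text
clock: 5.95
tcp_pos: [0.5159, 0.1348, 0.1876]
tool_rot: [0.0, 0.543, 0.84, -0.0]
wrist_force: [0.9, -0.2, -0.2]
finger_gap: 0.0172
```

```bash
python3 - <<'E'
from h import *
delta([.53,.24,.15],down(np.radians(114.2))*Ro.from_rotvec([-50,0,0],degrees=True))
E
```

```text
turn [-49.99, 0.0, 0.05] shift [3.605, 2.242, 1.502] dist mm 112.6
```

>>> {"api": "send_rows", "payload": {
  "deltas": [-7,0,0,1.2,0.5,0.2,0,-14,0,0,2.4,1,0.4,0,-21,0,0,3.6,1.6,0.8,0,-28,0,0,3.6,2,1.1,0,-35,0,0,3.6,2.24,1.3,0]
}}

```text
clock: 6.37
tcp_pos: [0.5298, 0.242, 0.1561]
tool_rot: [0.165, 0.516, 0.801, 0.255]
wrist_force: [0.9, 0.5, -0.6]
finger_gap: 0.0172
```

```bash
python3 - <<'E'
from h import *
print(env.sense()["joint_pos"])
delta([.553,.25,.09],down(np.radians(114.2))*Ro.from_rotvec([-50,0,0],degrees=True))
E
```

```text
[ 0.36554341 -0.15641282  2.33423273  0.10144968  0.34825115 -1.71626807]
turn [-14.59, -0.12, 0.2] shift [-0.091, -0.735, 2.721] dist mm 70.5
```

```bash
python3 - <<'E'
from h import *
delta([.56,.252,.09],down(np.radians(114.2))*Ro.from_rotvec([-42,0,0],degrees=True))
E
```

```text
turn [-6.59, -0.11, 0.21] shift [-0.134, -0.501, 2.888] dist mm 73.3
```

>>> {"api": "send_rows", "payload": {
  "deltas": [-3,0,0,-0.1,-0.2,0.9,0,-6,0,0,-0.13,-0.4,1.9,0,-6.6,0,0.2,-0.13,-0.5,2.89,0,-6.6,0,0.2,-0.13,-0.5,2.89,0]
}}

```text
clock: 6.7
tcp_pos: [0.5527, 0.257, 0.1047]
tool_rot: [0.186, 0.505, 0.787, 0.301]
wrist_force: [0.9, 0.8, -0.6]
finger_gap: 0.0171
```

```bash
python3 - <<'E'
from h import *
print(env.sense()["joint_pos"])
cv2.imwrite("pics/side7.png",env.snapshot("side")[60:260,220:460].repeat(3,0).repeat(3,1))
delta([.56,.252,.045],down(np.radians(114.2))*Ro.from_rotvec([-45,0,0],degrees=True))
E
```

```text
[ 0.36375808 -0.02604957  2.38801324  0.74910537  0.0803808  -2.36397234]
turn [-3.72, -0.91, 0.0] shift [-0.328, -1.385, 1.866] dist mm 58.7
```

View pics/side7.png

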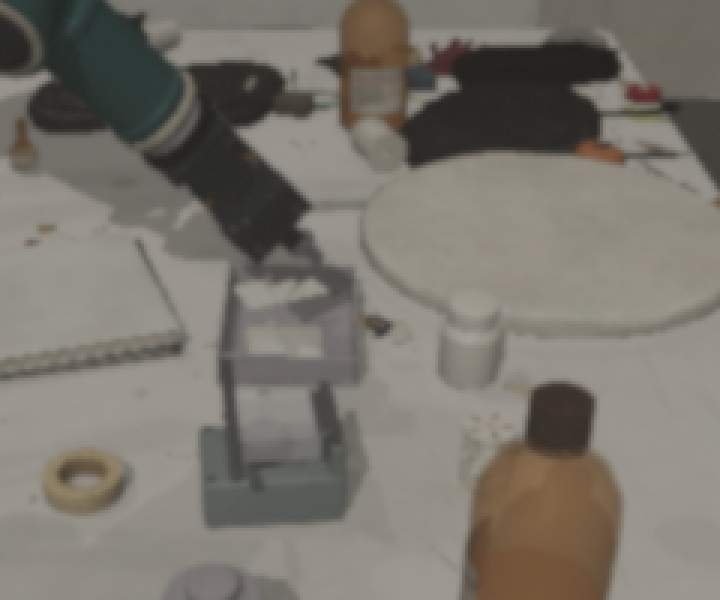

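Tilting outward brings wrist joint 5 close to its limit (0.08) and spins joint 6. I'll back out and tilt the other way, with the tube foot towards the robot.

```bash
python3 - <<'E'
from h import *
delta([.53,.25,.16],down(np.radians(114.2))*Ro.from_rotvec([-20,0,0],degrees=True))
E
```

```text
turn [21.28, -0.89, 0.2] shift [0.156, 0.803, -2.327] dist mm 61.7
```

>>> {"api": "send_rows", "payload": {
  "deltas": [4,0,0,0.1,0.2,-0.8,0,9,0,0,0.15,0.4,-1.5,0,14,-0.5,0,0.15,0.6,-2.3,0,19,-0.9,0.2,0.15,0.8,-2.3,0,21,-0.9,0.2,0.15,0.8,-2.3,0]
}}

```text
clock: 7.17
tcp_pos: [0.5323, 0.2479, 0.1651]
tool_rot: [0.099, 0.536, 0.825, 0.147]
wrist_force: [2.0, 1.7, -0.8]
finger_gap: 0.0171
```

```bash
python3 - <<'E'
from h import *
print(env.sense()["joint_pos"])
delta([.54,.255,.15],down(np.radians(122))*Ro.from_rotvec([10,0,0],degrees=True))
E
```

```text
[ 0.39164576 -0.04782568  2.13173621  0.00460853  0.70200638 -1.60085242]
turn [30.3, 1.11, -8.1] shift [0.14, 0.163, 0.703] dist mm 18.4
```

>>> {"api": "send_rows", "payload": {
  "deltas": [6,0,-2,0,0,0,0,12,0,-4,0,0,0,0,19,0,-6,0,0,0,0,25,0.5,-8,0.1,0.1,0.3,0,30,1,-8,0.1,0.1,0.6,0]
}}

```text
clock: 7.58
tcp_pos: [0.5406, 0.253, 0.1544]
tool_rot: [-0.038, 0.484, 0.871, -0.076]
wrist_force: [-0.3, 0.3, -0.7]
finger_gap: 0.0173
```

```bash
python3 - <<'E'
from h import *
print(env.sense()["joint_pos"])
delta([.547,.254,.10],down(np.radians(122))*Ro.from_rotvec([45,0,0],degrees=True))
E
```

```text
[ 0.41356472  0.29087694  1.73984875 -0.03213529  1.27904715 -1.70069711]
turn [35.22, 0.28, -0.32] shift [-0.087, 0.605, 2.104] dist mm 54.8
```

>>> {"api": "send_rows", "payload": {
  "deltas": [7,0,0,0,0.1,0.4,0,14,0,0,0,0.2,0.8,0,21,0,0,-0.1,0.3,1.2,0,28,0.3,-0.3,-0.1,0.45,1.6,0,35,0.3,-0.3,-0.1,0.6,2.1,0]
}}

```text
clock: 8.0
tcp_pos: [0.5494, 0.2529, 0.102]
tool_rot: [-0.182, 0.45, 0.807, -0.336]
wrist_force: [1.0, 0.6, 0.0]
finger_gap: 0.0169
```

```bash
python3 - <<'E'
from h import *
print(env.sense()["joint_pos"])
cv2.imwrite("pics/side8.png",env.snapshot("side")[60:260,220:460].repeat(3,0).repeat(3,1))
cv2.imwrite("pics/scene8.png",env.snapshot("scene")[150:330,140:380].repeat(3,0).repeat(3,1))
delta([.547,.254,.055],down(np.radians(122))*Ro.from_rotvec([45,0,0],degrees=True))
p,R=pose();print("foot",p+R.apply([0,0,.043]),"mid",p+R.apply([0,0,-.001]))
E
```

```text
[ 0.43968835  0.75709549  1.33053111 -0.09121748  1.83289066 -1.67224094]
turn [-0.98, 0.11, -0.19] shift [0.045, 1.025, 0.801] dist mm 32.6
foot [0.51845676 0.23489731 0.05748404] mid [0.54524587 0.25173622 0.08805845]
```

View pics/side8.png

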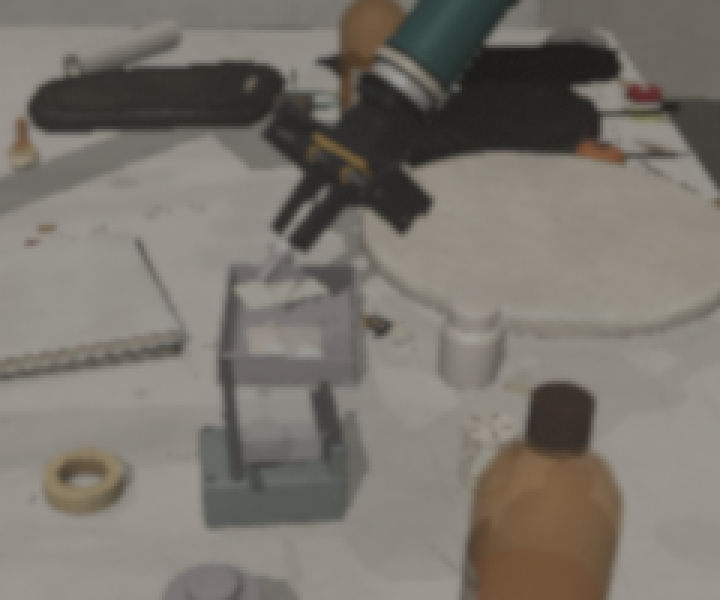

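View pics/scene8.png

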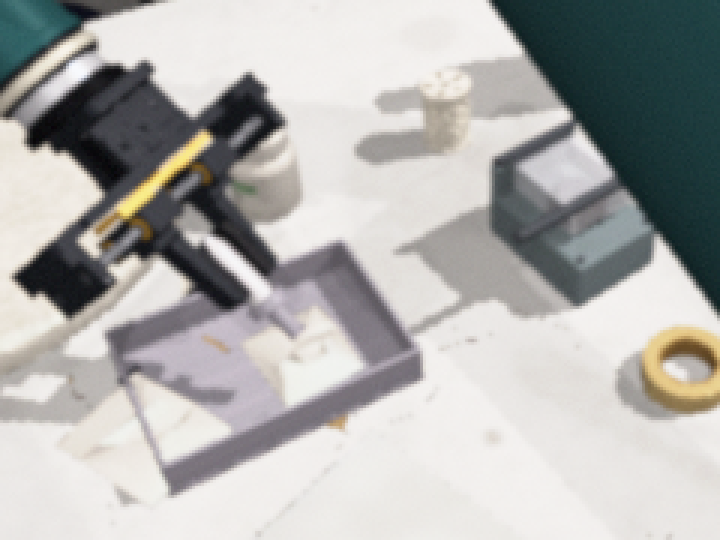

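```bash
cat >> h.py <<'E'
def clear(p,R,c,r,h,tool=None):
    t=np.linspace(0,2*np.pi,40);P=np.array([[c[0]+k*r*np.cos(a),c[1]+k*r*np.sin(a),z] for a in t for k in(.5,1) for z in np.linspace(0,h,12)])
    L=R.inv().apply(P-np.array(p)); lo=np.array([-.0935,-.0375,-.30]);hi=np.array([.0935,.0375,-.064])
    d=np.maximum(np.maximum(lo-L,L-hi),0); return round(float(np.linalg.norm(d,axis=1).min()),4)
E
python3 - <<'E'
from h import *
for yaw in (122,130):
  for y in (.254,.264):
    R=down(np.radians(yaw))*Ro.from_rotvec([45,0,0],degrees=True)
    print(yaw,y,clear([.547,y,.038],R,(.705,.185),.028,.08))
delta([.547,.26,.042],down(np.radians(124))*Ro.from_rotvec([45,0,0],degrees=True))
E
```

```text
122 0.254 0.0209
122 0.264 0.0292
130 0.254 0.0329
130 0.264 0.0406
turn [-0.99, -1.32, -1.59] shift [0.25, 1.487, 1.071] dist mm 46.2
```

>>> {"api": "send_rows", "payload": {
  "deltas": [-0.5,-0.6,-0.8,0.1,0.5,0.4,0,-1,-1.3,-1.6,0.25,1,0.7,0,-1,-1.3,-1.6,0.25,1.35,0.95,0,-1,-1.3,-1.6,0.25,1.48,1.07,0,-1,-1.3,-1.6,0.25,1.48,1.07,0]
}}

```text
clock: 8.52
tcp_pos: [0.5471, 0.2598, 0.0439]
tool_rot: [-0.179, 0.434, 0.816, -0.337]
wrist_force: [0.4, 0.5, 0.1]
finger_gap: 0.0169
```

```bash
python3 - <<'E'
from h import *
print(pose()[0],env.sense()["wrist_force"])
p=pose()[0]; p[2]-=.006
delta(p,pose()[1])
E
```

```text
[0.54705797 0.2597931  0.04386838] [0.35085396 0.48503567 0.12061401]
turn [0.0, 0.0, 0.0] shift [0.0, 0.169, 0.17] dist mm 6.0
```

>>> {"api": "send_rows", "payload": {
  "deltas": [0,0,0,0,0.06,0.06,0,0,0,0,0,0.11,0.11,0,0,0,0,0,0.15,0.15,0,0,0,0,0,0.15,0.15,0]
}}

```text
clock: 8.85
tcp_pos: [0.5478, 0.2599, 0.04]
tool_rot: [-0.178, 0.435, 0.816, -0.336]
wrist_force: [1.3, 0.9, 2.7]
finger_gap: 0.0173
```

>>> {"api": "send_rows", "payload": {
  "deltas": [0,0,0,0,0,0,0.21,0,0,0,0,0,0,0.23,0,0,0,0,0,0,0.27,0,0,0,0,0,0,0.35,0,0,0,0,0,0,0.45]
}}

```text
clock: 9.27
tcp_pos: [0.5477, 0.2598, 0.0398]
tool_rot: [-0.178, 0.435, 0.816, -0.337]
wrist_force: [0.3, -0.2, -0.3]
finger_gap: 0.0349
```

```bash
python3 - <<'E'
from h import *
cv2.imwrite("pics/scene9.png",env.snapshot("scene")[150:330,140:380].repeat(3,0).repeat(3,1))
cv2.imwrite("pics/wrist9.png",env.snapshot("wrist"))
print(env.sense()["wrist_force"],env.sense()["finger_gap"])
E
```

```text
[ 0.03135826 -0.4550044  -0.4189347 ] 0.03968917158801096
```

View pics/scene9.png

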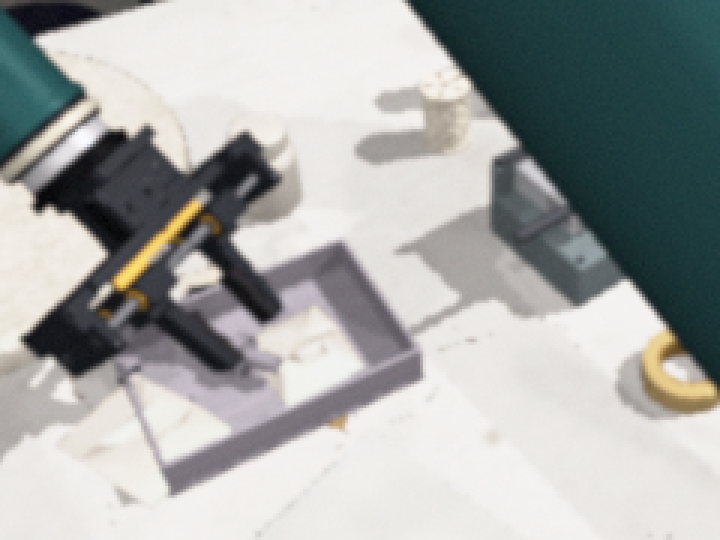

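View pics/wrist9.png

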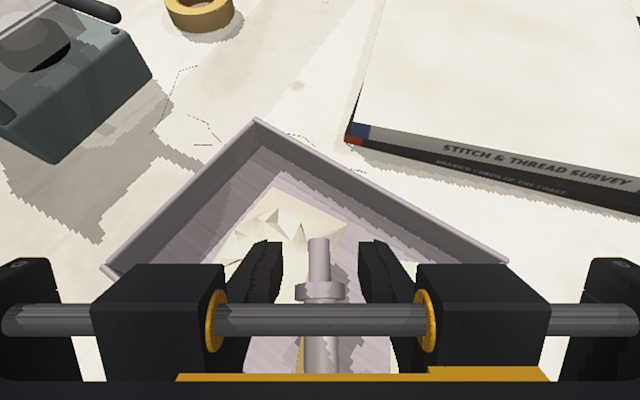

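The tube lies flat in the tray at (320,300), free of the fingers. I'll retreat upward and go to the left end of the guard bar.

```bash
python3 - <<'E'
from h import *
p,R=pose()
delta([p[0]+.02,p[1]+.01,.17],R)
delta([.54,.2,.2],down(np.radians(100)))
E
```

```text
turn [0.0, 0.0, 0.0] shift [-0.125, -3.038, -4.324] dist mm 132.1
turn [-44.07, 9.46, 22.7] shift [-1.825, -5.641, -3.428] dist mm 171.2
```

>>> {"api": "send_rows", "payload": {
  "deltas": [0,0,0,-0.05,-0.6,-1.0,0.5,0,0,0,-0.1,-1.5,-2.2,0.6,0,0,0,-0.1,-2.4,-3.5,0.7,-5,1,2,-0.1,-3.2,-4.3,0.7,-11,2,5,-0.3,-3.8,-4.3,0.7]
}}

```text
clock: 9.78
tcp_pos: [0.5614, 0.2611, 0.1852]
tool_rot: [-0.133, 0.491, 0.823, -0.253]
wrist_force: [0.5, -0.2, 1.1]
finger_gap: 0.0619
```

```bash
python3 - <<'E'
from h import *
print(pose()[0])
delta([.53,.16,.2],down(np.radians(75)))
E
```

```text
[0.56135869 0.26105432 0.1851718 ]
turn [-30.87, 14.27, 42.06] shift [-2.954, -2.826, 1.246] dist mm 106.8
```

>>> {"api": "send_rows", "payload": {
  "deltas": [-4,2,5.3,-0.6,-0.6,0.2,0.7,-8,3.7,10.6,-1.2,-1.2,0.5,0.7,-12,5.5,16,-1.8,-1.8,0.8,0.7,-16,7.2,21.4,-2.4,-2.4,1,0.7,-20,9,27,-3,-2.8,1.25,0.7]
}}

```text
clock: 10.2
tcp_pos: [0.5308, 0.158, 0.2007]
tool_rot: [-0.046, 0.704, 0.703, -0.091]
wrist_force: [1.0, -0.3, 1.2]
finger_gap: 0.0617
```

```bash
python3 - <<'E'
from h import *
print(pose()[0])
delta([.505,.065,.17],down(np.radians(5.8)))
E
```

```text
[0.53075621 0.15799103 0.2007357 ]
turn [-6.36, 11.13, 83.76] shift [-3.63, -0.743, 1.637] dist mm 101.3
```

>>> {"api": "send_rows", "payload": {
  "deltas": [-0.5,0.9,7,-0.7,-0.1,0.1,0.7,-1,1.8,14,-1.5,-0.2,0.2,0.7,-1.6,2.8,21,-2.2,-0.4,0.3,0.7,-2.1,3.7,28,-3,-0.6,0.5,0.7,-2.6,4.6,35,-3.6,-0.74,0.7,0.7]
}}

```text
clock: 10.62
tcp_pos: [0.5091, 0.0658, 0.1932]
tool_rot: [-0.028, 0.888, 0.455, -0.057]
wrist_force: [-0.6, -0.2, -0.4]
finger_gap: 0.0614
```

```bash
python3 - <<'E'
from h import *
print(pose()[0])
delta([.505,.065,.17],down(np.radians(5.8)))
E
```

```text
[0.50905186 0.06580536 0.19319209]
turn [-3.65, 6.5, 48.39] shift [-0.051, -0.018, 0.941] dist mm 23.6
```

>>> {"api": "send_rows", "payload": {
  "deltas": [-0.5,0.9,7,0,0,0,0.7,-1.1,1.9,14,0,0,0,0.7,-1.6,2.8,21,0,0,0.3,0.7,-2.1,3.8,28,0,0,0.5,0.7,-2.7,4.7,35,-0.05,0,0.7,0.7]
}}

```text
clock: 11.03
tcp_pos: [0.5059, 0.0645, 0.1758]
tool_rot: [-0.007, 0.986, 0.163, -0.015]
wrist_force: [-0.4, -0.3, 0.4]
finger_gap: 0.062
```

```bash
python3 - <<'E'
from h import *
delta([.505,.065,.17],down(np.radians(5.8)))
E
```

```text
turn [-0.95, 1.73, 13.02] shift [-0.021, -0.025, 0.234] dist mm 5.9
```

>>> {"api": "send_rows", "payload": {
  "deltas": [-0.5,0.9,7,0,0,0.1,0.7,-0.9,1.7,13,0,0,0.2,0.7,-0.9,1.7,13,0,0,0.2,0.7]
}}

```text
clock: 11.28
tcp_pos: [0.5045, 0.0646, 0.1702]
tool_rot: [-0.0, 0.999, 0.049, -0.001]
wrist_force: [-0.2, 0.0, -1.4]
finger_gap: 0.0618
```

```bash
python3 - <<'E'
from h import *
import pickle
c=env.camera_info("wrist"); im=env.snapshot("wrist"); cv2.imwrite("pics/wrist10.png",im);pickle.dump(c,open("w10.pkl","wb"))
print(pose()[0]); delta([.505,.063,.062],down(np.radians(5.8)))
print(proj("w",[[.505,.063,.08],[.5033,.0792,.08]],c))
E
```

```text
[0.50491463 0.06460959 0.1705778 ]
turn [-0.05, 0.1, 0.16] shift [0.004, 0.068, 4.343] dist mm 108.6
[[320.19368051 207.81055785]
 [320.09274661 187.77715132]]
```

View pics/wrist10.png

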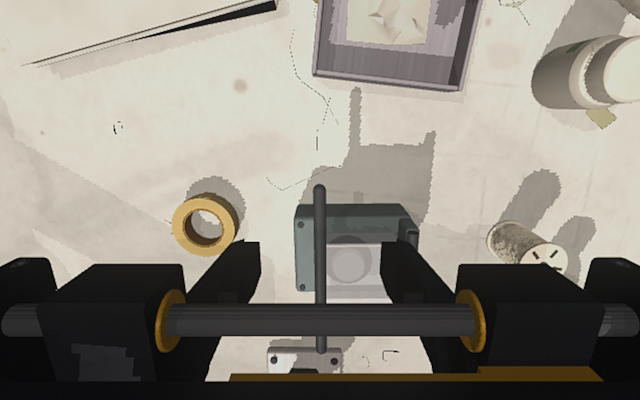

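The bar stands upright at u=320 with its end at (319,186), matching the prediction. I'll go down and grip it.

>>> {"api": "send_rows", "payload": {
  "deltas": [0,0,0,0,0.03,1.4,0.6,0,0,0,0,0.06,2.8,0.5,0,0,0,0,0.06,3.9,0.45,0,0,0,0,0.06,4.34,0.4,0,0,0,0,0.06,4.34,0.4]
}}

```text
clock: 11.75
tcp_pos: [0.5022, 0.0629, 0.0592]
tool_rot: [-0.0, 0.999, 0.053, -0.004]
wrist_force: [-0.9, 0.1, 0.3]
finger_gap: 0.0354
```

>>> {"api": "send_rows", "payload": {
  "deltas": [0,0,0,0,0,0,0.3,0,0,0,0,0,0,0,0,0,0,0,0,0,0,0,0,0,0,0,0,0,0,0,0,0,0,0,0]
}}

```text
clock: 12.17
tcp_pos: [0.5038, 0.0631, 0.0609]
tool_rot: [-0.0, 0.999, 0.053, -0.003]
wrist_force: [-0.0, -0.3, 2.8]
finger_gap: 0.0085
```

>>> {"api": "send_rows", "payload": {
  "deltas": [0,0,0,0.11,0,-0.75,0,0,0,0,0.41,0,-1.45,0,0,0,0,0.87,0,-2.05,0,0,0,0,1.46,0,-2.52,0,0,0,0,2.16,0,-2.83,0]
}}

```text
clock: 12.58
tcp_pos: [0.5574, 0.0687, 0.1291]
tool_rot: [-0.0, 0.999, 0.053, -0.003]
wrist_force: [3.3, -0.5, -22.1]
finger_gap: 0.0077
```

```bash
python3 - <<'E'
from h import *
print(env.sense()["wrist_force"],env.sense()["finger_gap"])
p0=np.array([.5038,.0631,.0609]); own=np.array([np.cos(.101),np.sin(.101),0])
for a in (1.25,1.5,1.65,1.75,1.82):
    q=p0+own*(.076*(1-np.cos(a))+.002*np.sin(a))+np.array([0,0,.076*np.sin(a)+.002*np.cos(a)-.002])
    print(a,q); delta(q,down(.101))
cv2.imwrite("pics/side11.png",env.snapshot("side")[100:260,220:400].repeat(4,0).repeat(4,1))
E
```

```text
[  3.29870242  -0.49962063 -22.13046473] 0.00768651665657158
1.25 [0.55745862 0.06853802 0.13165348]
turn [-0.05, 0.36, 0.31] shift [0.0, 0.005, -0.101] dist mm 2.5
1.5 [0.57604888 0.07042205 0.13485109]
turn [-0.05, 0.36, 0.31] shift [0.747, 0.009, -0.234] dist mm 19.6
1.65 [0.5873788  0.07157028 0.1345035 ]
turn [-0.05, 0.36, 0.31] shift [1.203, 0.011, -0.223] dist mm 30.6
1.75 [0.5948483  0.07232728 0.13332644]
turn [-0.05, 0.36, 0.31] shift [1.503, 0.013, -0.177] dist mm 37.8
1.82 [0.59998956 0.07284832 0.13205903]
turn [-0.05, 0.36, 0.31] shift [1.71, 0.014, -0.128] dist mm 42.9
```

View pics/side11.png

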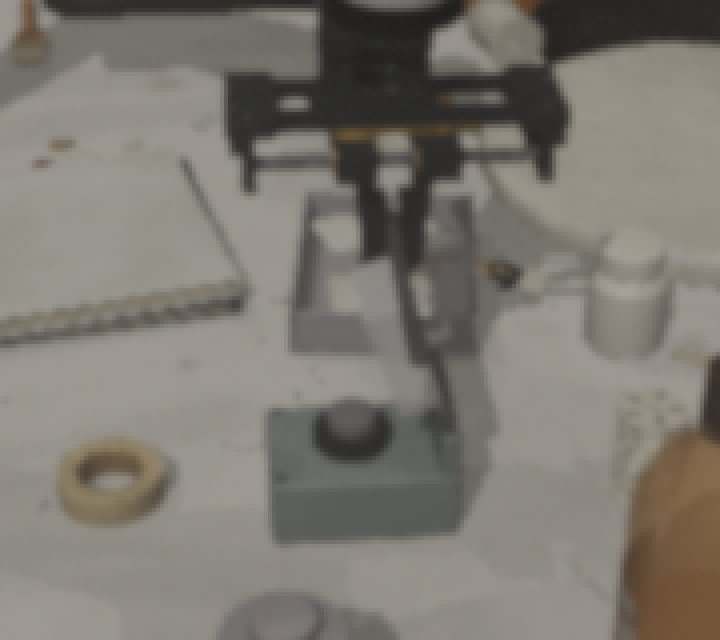

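>>> {"api": "send_rows", "payload": {
  "deltas": [0,0,0,0.44,0,-0.09,0,0,0,0,0.75,0,-0.13,0,0,0,0,1.2,0,-0.12,0,0,0,0,1.5,0,-0.07,0,0,0,0,1.7,0,-0.03,0]
}}

```text
clock: 13.05
tcp_pos: [0.5999, 0.0732, 0.1276]
tool_rot: [-0.0, 0.999, 0.053, -0.006]
wrist_force: [-7.0, -1.0, -12.8]
finger_gap: 0.007
```

```bash
python3 - <<'E'
from h import *
print(pose()[0],env.sense()["wrist_force"],env.sense()["finger_gap"])
cv2.imwrite("pics/side12.png",env.snapshot("side")[100:260,220:400].repeat(4,0).repeat(4,1))
E
```

```text
[0.59994994 0.07324161 0.12760875] [ -7.0299401   -1.03793672 -12.80905411] 0.006998055638084557
```

View pics/side12.png

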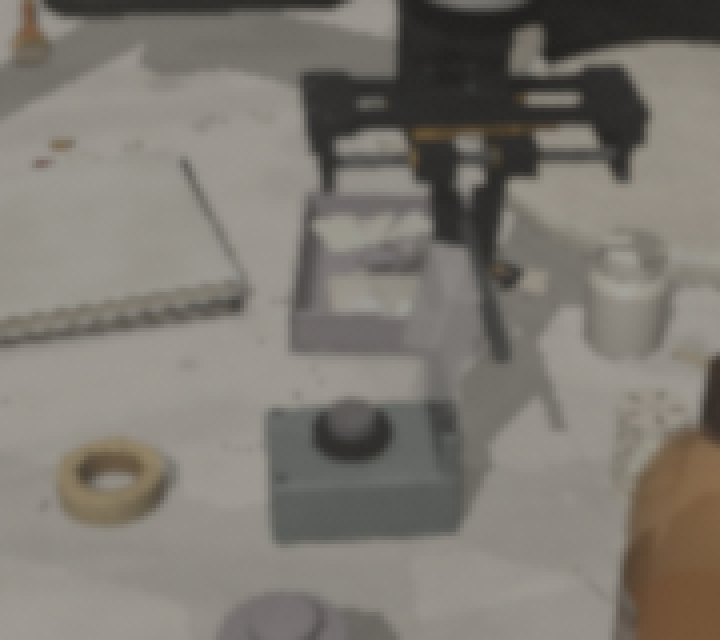

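>>> {"api": "send_rows", "payload": {
  "deltas": [0,0,0,0.12,0,0.08,0,0,0,0,0.2,0,0.12,0,0,0,0,0.2,0,0.12,0.2,0,0,0,0.2,0,0.12,0.4,0,0,0,0.2,0,0.12,0.6]
}}

```text
clock: 13.52
tcp_pos: [0.608, 0.074, 0.1269]
tool_rot: [-0.0, 0.999, 0.053, -0.003]
wrist_force: [0.2, -0.8, -0.4]
finger_gap: 0.025
```

>>> {"api": "send_rows", "payload": {
  "deltas": [0,0,0,0,0,0,0.7,0,0,0,0,0,0,0.7,0,0,0,0,0,0,0.7]
}}

```text
clock: 13.77
tcp_pos: [0.6089, 0.0741, 0.128]
tool_rot: [-0.0, 0.999, 0.053, -0.001]
wrist_force: [-0.0, 0.1, -0.1]
finger_gap: 0.045
```

```bash
python3 - <<'E'
from h import *
print(pose()[0],env.sense()["wrist_force"],env.sense()["finger_gap"])
cv2.imwrite("pics/side13.png",env.snapshot("side")[100:260,220:400].repeat(4,0).repeat(4,1))
cv2.imwrite("pics/wrist13.png",env.snapshot("wrist"))
E
```

```text
[0.60888747 0.07406231 0.1280212 ] [-0.04579109  0.0568429  -0.14144618] 0.04503292961858841
```

View pics/side13.png

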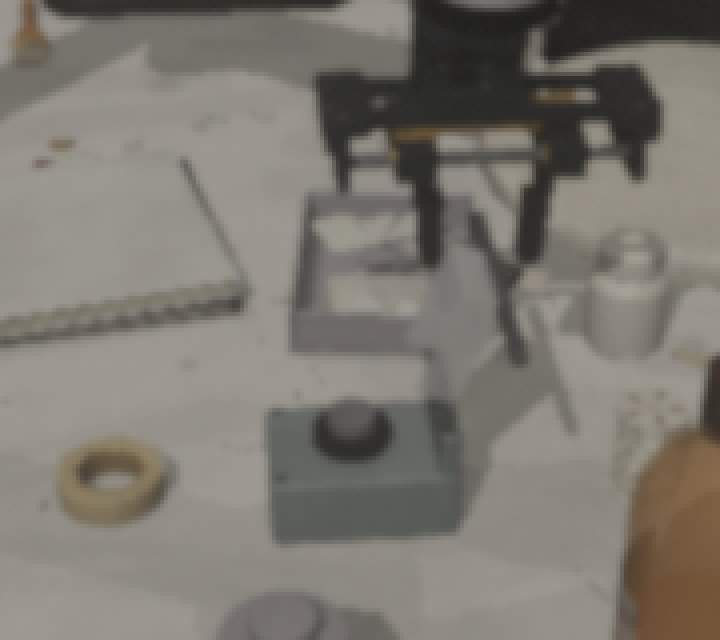

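View pics/wrist13.png

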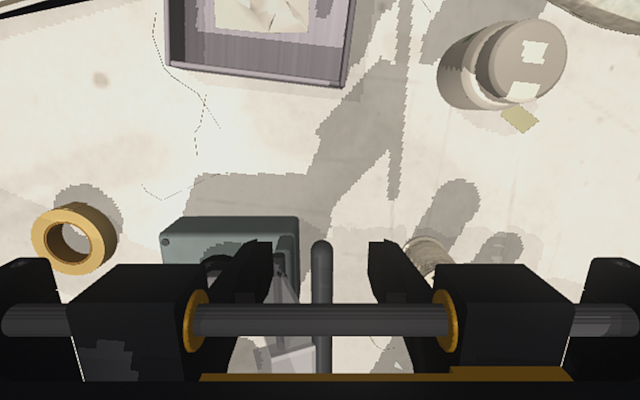

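The guard has fallen back against its stop, and the bar is free between the open fingers at (320,300). I'll lift straight up and turn for the button.

>>> {"api": "send_rows", "payload": {
  "deltas": [0,0,0,0,0,-1.2,0.7,0,0,0,0,0,-2.6,0.7,0,0,0,0,0,-4,0.7,0,0,-7,-0.8,0,-4.4,0.4,0,0,-14,-2,0.4,-4.4,0.2]
}}

```text
clock: 14.28
tcp_pos: [0.564, 0.06, 0.2427]
tool_rot: [-0.0, 0.984, 0.178, 0.003]
wrist_force: [-0.3, 0.2, 0.3]
finger_gap: 0.0506
```

```bash
python3 - <<'E'
from h import *
print(pose()[0])
delta([.49,.0,.20],down(np.radians(95.8))*Ro.from_rotvec([-10,0,0],degrees=True))
E
```

```text
[0.56400833 0.05997515 0.24272426]
turn [-8.28, 6.28, -75.14] shift [-3.623, 1.211, 1.687] dist mm 104.4
```

>>> {"api": "send_rows", "payload": {
  "deltas": [-0.8,0.6,-7,-0.8,0.3,0,0,-1.5,1.2,-14,-1.6,0.6,0,0,-2.3,1.8,-21,-2.4,0.9,0.3,0,-3.1,2.3,-28,-3.2,1.2,0.6,0,-3.9,2.9,-35,-3.6,1.2,0.9,0]
}}

```text
clock: 14.7
tcp_pos: [0.4888, -0.0009, 0.2195]
tool_rot: [0.03, 0.883, 0.467, 0.033]
wrist_force: [0.4, 0.5, -0.4]
finger_gap: 0.0172
```

```bash
python3 - <<'E'
from h import *
print(pose()[0])
delta([.49,.0,.20],down(np.radians(95.8))*Ro.from_rotvec([-10,0,0],degrees=True))
E
```

```text
[ 0.48884817 -0.0008787   0.219479  ]
turn [-4.35, 3.44, -39.82] shift [0.031, -0.047, 0.779] dist mm 19.5
```

>>> {"api": "send_rows", "payload": {
  "deltas": [-0.8,0.6,-7,0,0,0.1,0,-1.5,1.2,-14,0,0,0.2,0,-2.3,1.8,-21,0,0,0.4,0,-3.1,2.4,-28,0,0,0.6,0,-3.8,3,-35,0,0,0.7,0]
}}

```text
clock: 15.12
tcp_pos: [0.4898, -0.0012, 0.2014]
tool_rot: [0.055, 0.697, 0.713, 0.061]
wrist_force: [0.1, 0.0, -0.5]
finger_gap: 0.0007
```

```bash
python3 - <<'E'
from h import *
import pickle
c=env.camera_info("wrist"); im=env.snapshot("wrist"); cv2.imwrite("pics/wrist14.png",im);pickle.dump(c,open("w14.pkl","wb"))
print(pose()[0],env.sense()["finger_gap"],proj("w",[[.537,.0065,.067]],c))
delta([.537,.0065,.13],down(np.radians(95.8))*Ro.from_rotvec([-10,0,0],degrees=True))
E
```

```text
[ 0.48920282 -0.00136502  0.20088443] -0.00012841388655430097 [[324.9602763  213.19595848]]
turn [-0.6, 0.39, -4.14] shift [0.244, 1.432, 3.112] dist mm 85.9
```

View pics/wrist14.png

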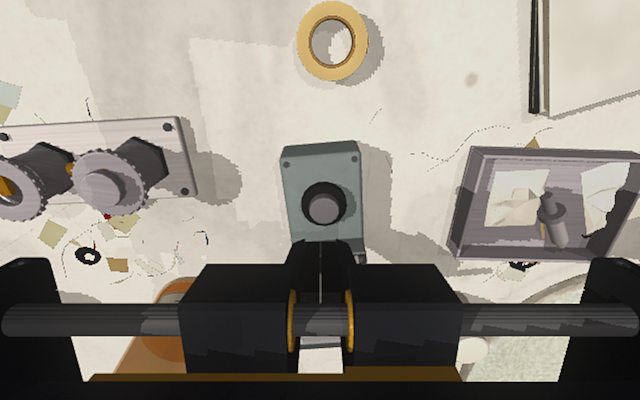

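The tube lies in the tray at (550,220). The button top is at (323,209), which puts it at about (0.534, 0.005). I'll approach it.

```bash
python3 - <<'E'
from h import *
delta([.536,.0048,.085],down(np.radians(95.8))*Ro.from_rotvec([-10,0,0],degrees=True))
E
```

```text
turn [-0.6, 0.39, -4.14] shift [0.167, 1.096, 4.881] dist mm 125.1
```

>>> {"api": "send_rows", "payload": {
  "deltas": [-0.6,0.4,-4.1,0.1,0.8,1.2,0,-0.6,0.4,-4.1,0.17,1.1,2.5,0,-0.6,0.4,-4.1,0.17,1.1,3.8,0,-0.6,0.4,-4.1,0.17,1.1,4.88,0,-0.6,0.4,-4.1,0.17,1.1,4.88,0]
}}

```text
clock: 15.58
tcp_pos: [0.5319, 0.0052, 0.0791]
tool_rot: [0.054, 0.669, 0.738, 0.061]
wrist_force: [-0.8, -0.3, -0.4]
finger_gap: 0.0003
```

```bash
python3 - <<'E'
from h import *
p,R=pose(); print(p,env.sense()["wrist_force"],env.sense()["joint_pos"])
cv2.imwrite("pics/side15.png",env.snapshot("side")[100:260,220:400].repeat(4,0).repeat(4,1))
for z in(.07,.066,.062): delta([.536,.0048,z],R)
E
```

```text
[0.53189064 0.00519698 0.0791086 ] [-0.78460899 -0.34164556 -0.38532355] [-0.0544071   0.05769471  2.17282193  0.03974412  0.74976314 -1.75018146]
turn [0.18, 0.03, 0.04] shift [-0.024, 0.028, 0.483] dist mm 12.1
turn [0.18, 0.03, 0.04] shift [-0.025, 0.001, 0.64] dist mm 16.0
turn [0.18, 0.03, 0.04] shift [-0.025, -0.025, 0.798] dist mm 20.0
```

View pics/side15.png

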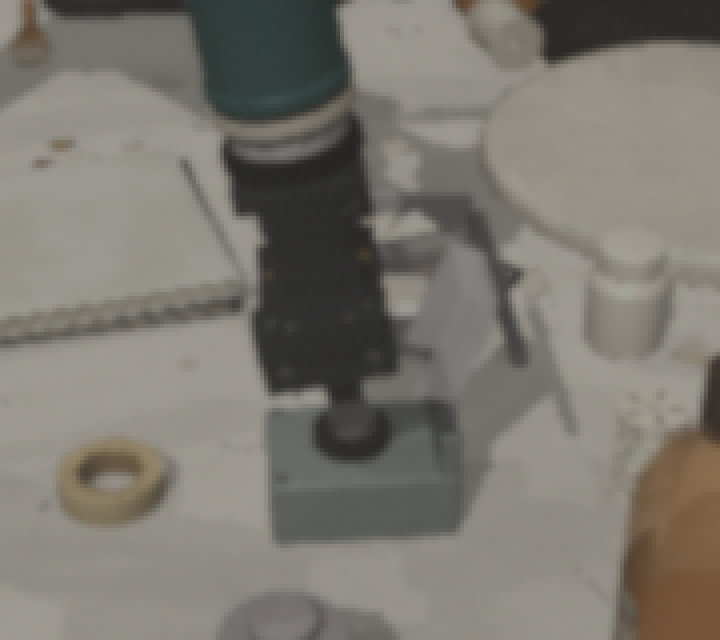

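>>> {"api": "send_rows", "payload": {
  "deltas": [0,0,0,0,0,0.3,0,0,0,0,0,0,0.5,0,0,0,0,0,-0.05,0.65,0,0,0,0,0,-0.05,0.75,0,0,0,0,0,-0.05,0.75,0]
}}

```text
clock: 16.05
tcp_pos: [0.5363, 0.0053, 0.0644]
tool_rot: [0.056, 0.669, 0.738, 0.063]
wrist_force: [0.6, -0.2, 4.6]
finger_gap: 0.0002
```

>>> {"api": "send_rows", "payload": {
  "deltas": [0,0,0,0,0,0.08,0,0,0,0,0,0,0.16,0,0,0,0,0,0,0.2,0,0,0,0,0,0,0.2,0]
}}

```text
clock: 16.38
tcp_pos: [0.5373, 0.0053, 0.0621]
tool_rot: [0.056, 0.669, 0.738, 0.063]
wrist_force: [-12.0, 0.1, 23.3]
finger_gap: 0.0001
```

```bash
python3 - <<'E'
from h import *
print(env.sense()["wrist_force"],pose()[0])
im=env.snapshot("side")[190:240,270:350]; cv2.imwrite("pics/side16.png",cv2.resize(im,None,fx=9,fy=9,interpolation=cv2.INTER_CUBIC))
E
```

```text
[-11.96236311   0.09354686  23.27459434] [0.5372775 0.0052936 0.0621406]
```

View pics/side16.png

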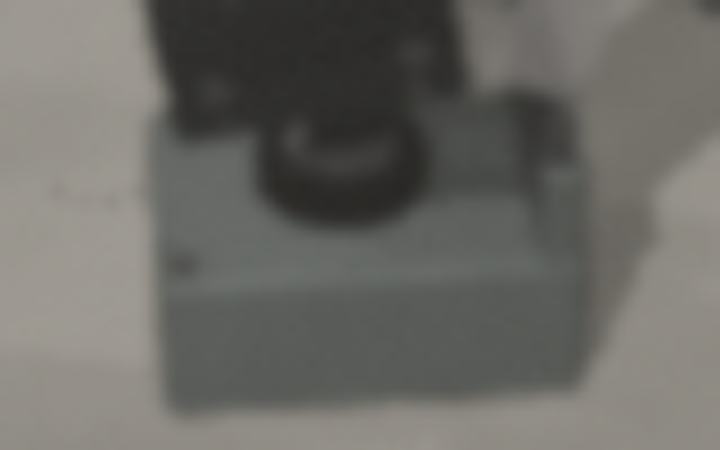

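>>> {"api": "send_rows", "payload": {
  "deltas": [0,0,0,0,-0.08,0.12,0,0,0,0,0,-0.08,0.12,0]
}}

```text
clock: 16.6
tcp_pos: [0.5372, 0.0052, 0.0622]
tool_rot: [0.057, 0.669, 0.738, 0.064]
wrist_force: [-8.3, 1.4, 22.7]
finger_gap: 0.0004
```

The stop is solid at a fingertip height of about 60.7 mm (expected 61 mm fully down). I'll let go and move back along the tool axis.

>>> {"api": "send_rows", "payload": {
  "deltas": [0,0,0,0,0,-0.5,0,0,0,0,0,0,-1.2,0,0,0,0,0,-0.3,-2.4,0,0,0,0,0,-0.8,-4,0,0,0,0,0,-1.5,-5.2,0]
}}

```text
clock: 17.02
tcp_pos: [0.4787, -0.0009, 0.1862]
tool_rot: [0.058, 0.669, 0.738, 0.065]
wrist_force: [-0.3, 0.2, 1.1]
finger_gap: 0.0004
```

>>> {"api": "send_rows", "payload": {
  "deltas": [0,0,0,0,-0.5,-0.8,0.2,0,0,0,0,-0.5,-0.8,0.2,0,0,0,0,-0.5,-0.8,0.2]
}}

```text
clock: 17.27
tcp_pos: [0.4636, -0.0026, 0.2052]
tool_rot: [0.06, 0.669, 0.738, 0.066]
wrist_force: [-0.7, 0.6, -1.0]
finger_gap: 0.0166
```

```bash
python3 - <<'E'
from h import *
s=env.sense();print(s["clock"],s["tcp_pos"],s["wrist_force"])
a=env.snapshot("side");b=env.snapshot("wrist");c=env.snapshot("scene")
cv2.imwrite("pics/side17.png",cv2.resize(a[130:330,220:460],None,fx=3,fy=3,interpolation=cv2.INTER_CUBIC))
cv2.imwrite("pics/wrist17.png",b)
cv2.imwrite("pics/scene17.png",cv2.resize(c[120:330,150:470],None,fx=2.4,fy=2.4,interpolation=cv2.INTER_CUBIC))
E
```

```text
17.2667 [ 0.46360578 -0.00257271  0.20521094] [-0.69467857  0.57946279 -1.02702815]
```

View pics/side17.png

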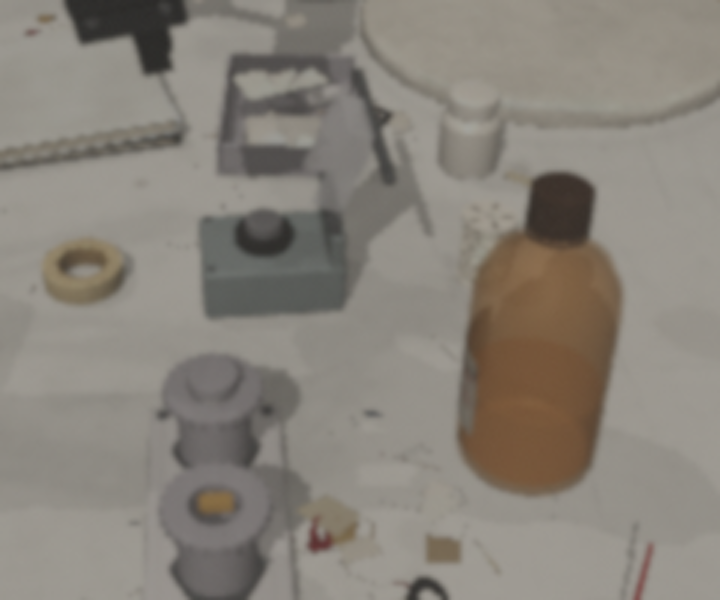

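View pics/wrist17.png

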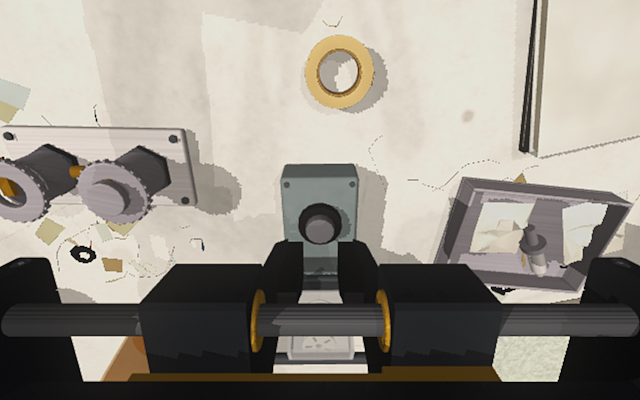

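View pics/scene17.png

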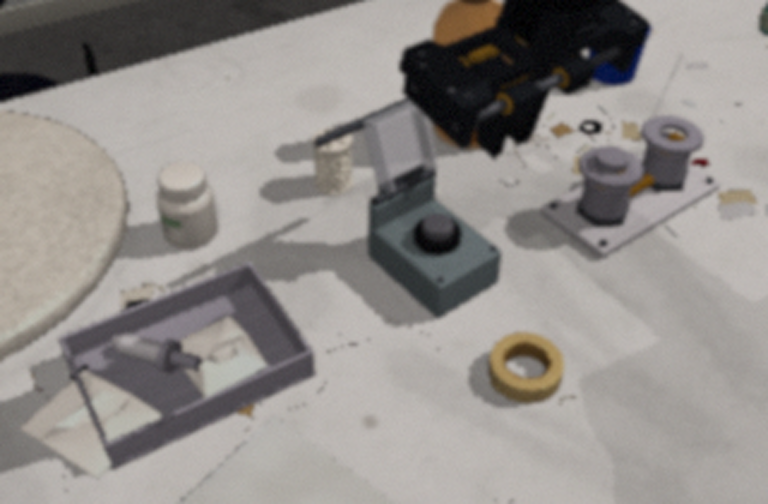

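The final views show the guard standing open, the button back up, the tube flat in the tray, the plug in place, and the bystanders and arm clear. I'll hand the job in.

```bash
python3 - <<'E'
from plant import env
print(env.sign_off(), env.sense()["clock"])
E
```

```text
the job is handed in; nothing more can be done
the job is handed in; nothing more can be done
```

The job is done and handed in at about 17.4 s on the robot's clock; `sign_off` gives no verdict.

**What I did, in order:**
- **Collar:** I pushed coupling 1's collar in with both fingers until it bottomed out (20 N), and the tube sprang up.
- **Tube:** I drew it out and carried it to the tray. I set its foot on the tray floor at a 45° tilt, felt 2.7 N of contact, then opened the fingers so it rolled flat.
- **Guard:** I lifted it by the left end of its bar, past vertical, and it fell back against its stop.
- **Button:** I pressed it to a solid stop and let go. The fingertip edge was at about 60.7 mm, against 61 mm expected for fully down.

**Last checks (side, wrist and scene pictures):**
- The tube is flat in the tray and coupling 1 is empty with its collar up.
- The blanking plug is still in its coupling and was not touched.
- The guard is open by itself and the button is back up.
- The bystanders look unmoved, and the robot is touching nothing.

**What went less smoothly:**
- My first try at tilting the tube, outward, ran wrist joint 5 close to its limit (0.08 rad, limit 0). I backed out and tilted the other way.
- Lifting the guard pulled up to about 22 N on the bar, because my path ran a few mm high. I lowered it for the rest of the swing.
- The first fixed-camera readings disagreed by up to 11 mm, so I used the wrist-camera positions instead.

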